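# Return the hub covers to the riser with a forked lifter

## Robot

A 7-joint arm with a two-finger parallel gripper is mounted at the origin on a cart in front of the work surface, level with it; the furniture and walls round the work are solid. World frame = base frame: x ahead of the robot, y to its left, z up, the work surface at z = 0. Lengths are in m, angles in rad, forces in N, time in s.
With the tool pointing down it reaches from about 0.4 to 0.875 m from the base axis. Payload 6.5 kg.
Tool frame: the origin (TCP) lies at the very end of the fingers, on their centre line; the grasp point (between the pads) lies 19 mm behind it; z points along the fingers, y is the direction in which the jaws open and shut (so a half turn about z gives the same grasp; the last joint's range is limited). The gripper opens to 88 mm and grips with 3 to 60 N. Pads are 18 mm wide; open, the fingers measure 123 mm over their backs; the gripper's body (75 mm by 187 mm) begins 45 mm behind the grasp point.
Start: joints at [-1.275, 0.536, -0.004, 1.538, 0.003, 1.067, -0.071], TCP at [0.23, 0.608, 0.239] pointing down, gripper open.
Joint ranges: [-2.7, 2.7], [-0.37, 2.16], [-1.27, 1.26], [0.24, 2.4], [-1.31, 4.45], [0.19, 1.91], [-2.76, 2.76]. Speed limits (rad/s): [2.39, 2.39, 3.14, 3.14, 3.14, 3.14, 3.14].

## Interface

Orientations are given as a 3x3 rotation matrix whose columns are the frame's x, y, z axes.
In Python, from cell import r gives the robot as it stands. The module is installed in compiled form; this text tells all that it offers. Calls block until the motion is done:
- r.goto(position, orientation): joint-space move of the TCP to a pose.
- r.move_linear(position, rot=None, v=0.15, stop_force=None): straight line of the TCP; rot=None keeps the orientation; v is the mean speed in m/s. With stop_force (N) it stops when the force on the tool has changed by that much, and returns True; else False.
- r.movej(angles): joint-space move.
- r.gripper_open() and r.gripper_close(squeeze=None): open the fingers fully, or close them until they stop; squeeze is the grip in N (None keeps the last).
- r.hold(seconds).
- r.solve_ik(position, orientation): joint angles nearest the present ones, or None.
- r.capture(name): name is "scene" or "top" or "wrist"; returns a dict with "image" (400x640x3 uint8, red, green, blue), "z_map" (400x640 float32, m along the optical axis (not along the pixel's ray), 0 where there is no reading), "fx", "fy", "cx", "cy" (pixels), "k1" (the pictures are not rectified: a ray, as slopes to the right and down, at radius r is drawn at 1 + k1 r^2 times it, then the intrinsics apply), "R" (3x3) and "t" (3): a world point X has camera coordinates R X + t. Camera axes: x right, y down, z forward; pixel columns grow to the right and rows downward; lengths in m; the calibration is good to about 2 mm. A picture is of the moment at which its call begins.
A pose or a line that the arm cannot do raises r.IKError and nothing moves.
- r.sign_off(): hands the job in, once; it reports no verdict.
Trained networks look in the newest picture that a camera, given by its name, has taken for a name from the list of things; names that differ only in an ending like _2 or _b are one class to them, and where a whole thing is asked for, a point or a joint stands for the part that bears it (a point fixed in the world has none). Each returns a list of dicts, best first, with "score" (0 to 1); they miss things now and then, are a little off and sometimes report something else, mostly with a low value. They report only what shows in the picture. A call takes as long as a camera call.
- r.regions_of(camera, thing): "region" (400x640 bool, what is visible of it) and "bbox" ([left, top, right, bottom] in pixels, round what is visible of it).
- r.mark_of(camera, thing): "xy" ([column, row] in pixels: a listed point, or the origin of a listed thing).
Readings, each from a call of its own:
- r.read_time(): time.
- r.read_joint_positions(): joint angles.
- r.read_qd(): joint speeds.
- r.read_joint_efforts(): joint torques, N m.
- r.read_tcp_pos(): TCP position.
- r.read_eef_rot(): TCP orientation.
- r.read_force(): force on the tool from outside, world axes, zero at the start.
- r.read_ft_torque(): the same for the moment, N m.
- r.read_width(): finger opening in m.
Only numpy, scipy, OpenCV 4.12 (cv2) and the standard library are available. Lean on these libraries where they do the work, as an engineer would, in place of code of your own. Each camera call takes 0.05 s, during which the arm holds its last target.

## Task

The hub covers must go back on the riser shelf, each lying flat in the middle of the spot of its own colour; gripper fingers would mark them, so handle them only with the forked lifter, sliding it under each cover to lift it. The blue cover has slipped under the riser: sweep it out with the lifter first, then lift it too. Finally lay the lifter back along its black mat, let go of it, and do not disturb the ink bottle.

Things in the scene. Friction and masses are not known exactly. Their poses are not given: they have to be found in the camera images.
- lifter: forked lifter: a cranked spatula with a blue handle, 210 mm long, 0.22 kg. Origin: on the blade's underside plane, straight below the grip; x from handle to fork tips, z up. Blade: steel, 3 mm thick, 72 mm wide, at z = 0 to 3 mm from x = 50 to 155 mm; a crank (x 38 to 57 mm) joins it to the handle. It lies steadily on its blade, handle raised.
- lifter_grip (a point): middle of the gripping place on the lifter's handle, 40 mm above the underside plane at x = 0. The handle is a flat-sided bar 20 mm wide (y), 24 mm high (z = 28 to 52 mm), from x = -56 to +38 mm; pinch it from above.
- lifter_fork (a point): middle of the fork, at x = 135 mm, z = 0 of the lifter: a lifted cover's centre sits here. The fork is two prongs 14 mm wide with a 44 mm slot between, open at the tips (x = 155 mm), closed at x = 113 mm; the spigot goes into the slot and the rim rests on the prongs.
- lifter_mid (a point): point on the lifter at x = 50 mm of its frame, underside plane: the middle of its length
- lifter_mat: thin black mat 240 x 100 mm lying flush on the bench, where the lifter lies at the start. Origin: its centre; x along its length.
- riser: fixed low shelf of grey folded steel, 340 mm wide (y), 130 mm deep (x), top 38 mm and underside 32 mm above the bench. Origin: bench height, under the middle spot; x to its back, away from the robot; y to its left. Below it is open at the front (x = -70 mm) and the left end (y = 170 mm), closed by 6 mm sheet at the back (x = 54 to 60 mm) and the right end (y = -164 to -170 mm).
- ink_bottle: ink bottle, white and blue, 39 mm across and 82 mm high, a bystander near the riser's left end (not the like one far back by the wall); origin at the centre of its foot. Farther left a fixed clipboard, 4 mm thick, lies on the bench; its near edge starts about 100 mm beyond the riser's left end.
- cover_red: Red hub cover: flat aluminium disc 90 mm across, 5 mm thick, with a red ring and dark dots on top; it stands on a spigot 34 mm across, 10 mm high, under its middle, so its rim hangs 10 mm above what it stands on (15 mm overall, 0.11 kg). Origin: centre of the spigot's foot; z up. It starts on the open bench in front of the riser or left of it, beyond the fork tips, or is absent.
- spot_red: Red spot on top of the riser, 68 mm across with a dark middle, printed flat. Origin: its centre, on the riser's top face (38 mm above the bench). The three spots lie 100 mm apart in a row along the riser's y axis; their order varies.
- cover_green: Green hub cover: flat aluminium disc 90 mm across, 5 mm thick, with a green ring and dark dots on top; it stands on a spigot 34 mm across, 10 mm high, under its middle, so its rim hangs 10 mm above what it stands on (15 mm overall, 0.11 kg). Origin: centre of the spigot's foot; z up. It starts on the open bench in front of the riser or left of it, beyond the fork tips, or is absent.
- spot_green: Green spot on top of the riser, 68 mm across with a dark middle, printed flat. Origin: its centre, on the riser's top face (38 mm above the bench). The three spots lie 100 mm apart in a row along the riser's y axis; their order varies.
- cover_blue: Blue hub cover: flat aluminium disc 90 mm across, 5 mm thick, with a blue ring and dark dots on top; it stands on a spigot 34 mm across, 10 mm high, under its middle, so its rim hangs 10 mm above what it stands on (15 mm overall, 0.11 kg). Origin: centre of the spigot's foot; z up. It starts under the riser, out of sight from above.
- spot_blue: Blue spot on top of the riser, 68 mm across with a dark middle, printed flat. Origin: its centre, on the riser's top face (38 mm above the bench). The three spots lie 100 mm apart in a row along the riser's y axis; their order varies.

How it is judged:
By the outcome, as a careful person would: the job done as asked, in the order asked, and still so for the second after the job is handed in, with the robot touching nothing.
Of cover_red, cover_green only 1 to 2 are there at a start; the rules pass over those that are not, and their reading is None.
At some moment in a run one of cover_red, cover_green, cover_blue may be knocked a few centimetres aside while the robot is not near it.
It also fails if it takes over 210 s, if anything falls off the work surface, if the arm or the gripper's body presses on something with over 40 N, if the wrist force passes 120 N, or if a joint passes its speed limit or range.

## Working session

There is one attempt and no reset: what is moved stays moved. The work goes in short steps, each a Python script; the robot and the scene stay as the last script left them, time stands still between calls to the robot, and variables do not carry over. Pictures are saved under pics/ and viewed, and the job is handed in when it is done.

```bash
ls; mkdir -p pics; cat > h.py <<'E'
import numpy as np, cv2
from cell import r
def save(name,im): cv2.imwrite(f'pics/{name}.png',cv2.cvtColor(im,cv2.COLOR_RGB2BGR))
def ray(c,px):
    px=np.atleast_2d(np.asarray(px,float))
    K=np.array([[c['fx'],0,c['cx']],[0,c['fy'],c['cy']],[0,0,1.]])
    u=cv2.undistortPoints(px.reshape(-1,1,2),K,np.array([c['k1'],0,0,0.])).reshape(-1,2)
    return u
def onplane(c,px,z):
    u=ray(c,px); d=np.c_[u,np.ones(len(u))]@c['R']; o=-c['R'].T@c['t']
    s=(z-o[2])/d[:,2]; return o+s[:,None]*d
def proj(c,X):
    X=np.atleast_2d(X); Y=X@c['R'].T+c['t']; u=Y[:,:2]/Y[:,2:]
    rr=(u**2).sum(1,keepdims=True); u=u*(1+c['k1']*rr)
    return u*[c['fx'],c['fy']]+[c['cx'],c['cy']]
def cloud(c):
    h,w=c['z_map'].shape; g=np.stack(np.meshgrid(np.arange(w),np.arange(h)),-1).reshape(-1,2)
    u=ray(c,g); z=c['z_map'].reshape(-1,1); P=np.c_[u*z,z]
    return ((P-c['t'])@c['R']).reshape(h,w,3)
E
python3 - <<'E'
from h import *
for n in ['scene','top','wrist']:
    c=r.capture(n); save(n+'0',c['image']); print(n,-c['R'].T@c['t'],c['R'][2],c['fx'],c['k1'])
    for t in ['lifter','lifter_grip','lifter_fork','lifter_mat','riser','ink_bottle','cover_red','cover_green','cover_blue','spot_red','spot_green','spot_blue']:
        m=r.mark_of(n,t); 
        print(t,[(np.round(a['xy']).tolist(),round(a['score'],2),onplane(c,a['xy'],0.038 if 'spot' in t else 0.04 if t=='lifter_grip' else 0)[0].round(3).tolist()) for a in m[:2]])
print(r.read_time())
E
```

```text
pics
scene [-0.2561811  -0.65643694  0.57591476] [ 0.62153578  0.66411683 -0.41550223] 516.5151931417832 -0.00026925553863029226
lifter [([357.0, 259.0], 0.55, [0.484, -0.0, 0.0])]
lifter_grip [([359.0, 244.0], 0.71, [0.484, -0.003, 0.04])]
lifter_fork [([304.0, 250.0], 0.69, [0.43, 0.114, 0.0])]
lifter_mat [([334.0, 254.0], 0.95, [0.466, 0.056, 0.0])]
riser [([345.0, 218.0], 0.75, [0.617, 0.162, 0.0]), ([338.0, 257.0], 0.36, [0.462, 0.036, 0.0])]
ink_bottle [([297.0, 181.0], 0.74, [0.707, 0.446, 0.0])]
cover_red [([232.0, 226.0], 0.84, [0.387, 0.335, 0.0]), ([303.0, 247.0], 0.44, [0.438, 0.127, 0.0])]
cover_green [([273.0, 234.0], 0.98, [0.434, 0.228, 0.0])]
cover_blue [([336.0, 212.0], 0.44, [0.629, 0.203, 0.0])]
spot_red [([381.0, 210.0], 0.44, [0.653, 0.074, 0.038])]
spot_green [([349.0, 204.0], 0.6, [0.629, 0.16, 0.038]), ([360.0, 244.0], 0.58, [0.488, -0.003, 0.038])]
spot_blue [([340.0, 253.0], 0.27, [0.431, 0.001, 0.038])]
top [0.46447626 0.2243384  1.15551161] [ 0.07428918 -0.0055503  -0.9972213 ] 452.35049704146365 -0.11641246465227624
lifter [([408.0, 223.0], 0.68, [0.487,
[... 406 characters left out ...]
ver_green [([321.0, 242.0], 0.75, [0.444, 0.222, 0.0]), ([338.0, 172.0], 0.29, [0.622, 0.175, 0.0])]
cover_blue [([303.0, 176.0], 0.28, [0.614, 0.266, 0.0])]
spot_red [([381.0, 159.0], 0.62, [0.648, 0.067, 0.038])]
spot_green [([337.0, 164.0], 0.67, [0.636, 0.178, 0.038])]
spot_blue [([303.0, 176.0], 0.75, [0.608, 0.264, 0.038]), ([340.0, 170.0], 0.18, [0.623, 0.171, 0.038])]
wrist [0.15721731 0.63730013 0.38615549] [ 0.2816255  -0.10703061 -0.95353633] 323.9159456341271 -0.0545150494752473
lifter []
lifter_grip []
lifter_fork []
lifter_mat []
riser []
ink_bottle []
cover_red [([193.0, 331.0], 0.9, [0.398, 0.346, 0.0])]
cover_green []
cover_blue []
spot_red []
spot_green []
spot_blue []
1.95
```

View pics/scene0.png

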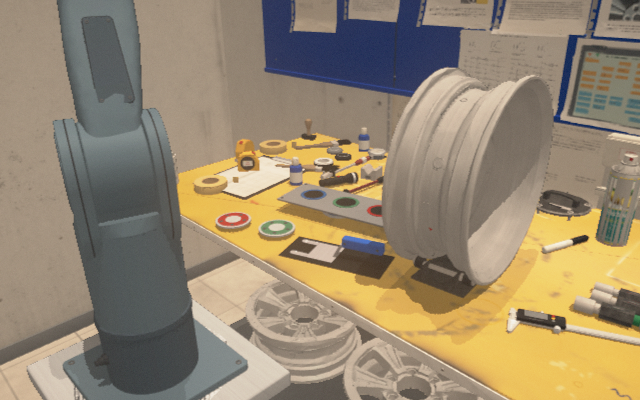

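View pics/top0.png

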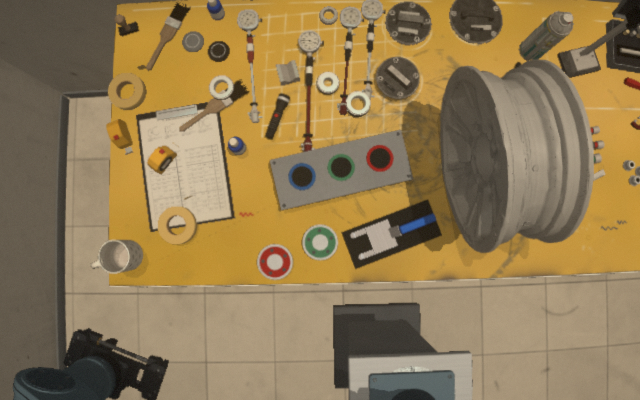

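View pics/wrist0.png

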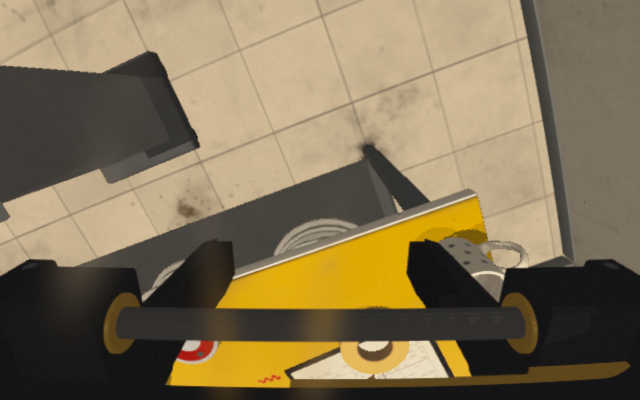

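Scene view: red cover (232,226), green (273,234), lifter on the mat (357,244), bottle (297,172); the wheel stands right of the mat. Top view: spots blue (302,176), green (341,167), red (380,158); covers red (274,261), green (321,242); lifter handle (415,224). I'll refine these and check wheel clearance next.

```bash
cat > look.py <<'E'
from h import *
c=r.capture('top'); P=cloud(c); im=c['image']
ok=(c['z_map']>0)
X=P[...,0];Y=P[...,1];Z=P[...,2]
m=ok&(X>.35)&(X<.8)&(Y>-.35)&(Y<.0)&(Z>.06)
print('wheel x',X[m].min(),X[m].max(),'y',Y[m].min(),Y[m].max(),'z',Z[m].max())
for zl in [.08,.15,.25,.35,.45]:
    k=m&(Z>zl); print(zl, Y[k].max() if k.any() else None, [ (round(x,2),round(float(Y[k&(abs(X-x)<.02)].max()),3)) for x in np.arange(.36,.8,.04) if (k&(abs(X-x)<.02)).any()])
c2=r.capture('scene');P2=cloud(c2);ok2=c2['z_map']>0
m2=ok2&(P2[...,2]>.06)&(P2[...,0]>.35)&(P2[...,0]<.8)&(P2[...,1]<.0)&(P2[...,1]>-.4)
q=P2[m2];print('scene wheel',q.min(0),q.max(0))
for x in np.arange(.36,.8,.04):
    k=abs(q[:,0]-x)<.02
    if k.any(): print(round(x,2), np.percentile(q[k,1],99.5).round(3), q[k,2].max().round(3))
# bench depth check
b=ok&(im[...,0]>180)&(im[...,2]<60)&(abs(X-.5)<.15)&(Y>0)&(Y<.5); print('bench z',np.median(Z[b]))
big=cv2.resize(im[120:290,130:450],None,fx=2.5,fy=2.5,interpolation=cv2.INTER_CUBIC); save('topzoom',big)
for t in ['cover_red','cover_green','ink_bottle','lifter','riser','lifter_mat','spot_blue','spot_green','spot_red']:
    for a in r.regions_of('top',t)[:2]:
        reg=a['region']; ys,xs=np.nonzero(reg); cen=[xs.mean(),ys.mean()]
        z={'c':.015,'s':.038,'r':.038}.get(t[0],0)
        p=onplane(c,np.c_[xs,ys],z); rect=cv2.minAreaRect((p[:,:2]*1000).astype(np.float32))
        print(t,round(a['score'],2),len(xs),p.mean(0).round(4),'rect',np.round(rect[0],1),np.round(rect[1],1),round(rect[2],1))
E
python3 look.py
```

```text
wheel x 0.41761721849998373 0.7999040844088742 y -0.2804242993274565 -0.07395318574624248 z 0.4067534395208979
0.08 -0.07395318574624248 [(np.float64(0.4), -0.117), (np.float64(0.44), -0.109), (np.float64(0.48), -0.105), (np.float64(0.52), -0.104), (np.float64(0.56), -0.099), (np.float64(0.6), -0.092), (np.float64(0.64), -0.087), (np.float64(0.68), -0.085), (np.float64(0.72), -0.082), (np.float64(0.76), -0.075), (np.float64(0.8), -0.074)]
0.15 -0.07395318574624248 [(np.float64(0.4), -0.117), (np.float64(0.44), -0.109), (np.float64(0.48), -0.105), (np.float64(0.52), -0.104), (np.float64(0.56), -0.099), (np.float64(0.6), -0.092), (np.float64(0.64), -0.087), (np.float64(0.68), -0.085), (np.float64(0.72), -0.082), (np.float64(0.76), -0.075), (np.float64(0.8), -0.074)]
0.25 -0.07415694789087096 [(np.float64(0.44), -0.109), (np.float64(0.48), -0.105), (np.float64(0.52), -0.104), (np.float64(0.56), -0.099), (np.float64(0.6), -0.092), (np.float64(0.64), -0.087), (np.float64(0.68), -0.085), (np.float64(0.72), -0.082), (np.float64(0.76), -0.075), (np.float64(0.8), -0.074)]
0.35 -0.082292747834
[... 804 characters left out ...]
.55 238 [0.6984 0.4351 0.    ] rect [698.7 434.8] [49.  36.8] 44.1
ink_bottle 0.4 1179 [0.4604 0.0514 0.    ] rect [467.4  32.6] [ 70.6 220.1] 19.7
lifter 0.95 1283 [0.4607 0.0506 0.    ] rect [470.3  33.9] [ 72.9 219.9] 21.6
riser 0.6 5398 [0.6218 0.1681 0.038 ] rect [624.3 168. ] [132.5 342.3] 12.0
lifter_mat 0.89 2410 [ 0.4604  0.0382 -0.    ] rect [461.4  40.9] [102.6 241.6] 20.2
spot_blue 0.74 567 [0.6084 0.2672 0.038 ] rect [609.1 268.2] [64.7 65.2] 88.9
spot_green 0.77 548 [0.6284 0.1695 0.038 ] rect [628.4 169.3] [62.5 62.9] 88.9
spot_green 0.74 5135 [0.6215 0.169  0.038 ] rect [623.9 167.4] [131.4 341.5] 12.2
spot_red 0.78 522 [0.6502 0.0709 0.038 ] rect [650.6  71. ] [62. 63.] 43.6
```

View pics/topzoom.png

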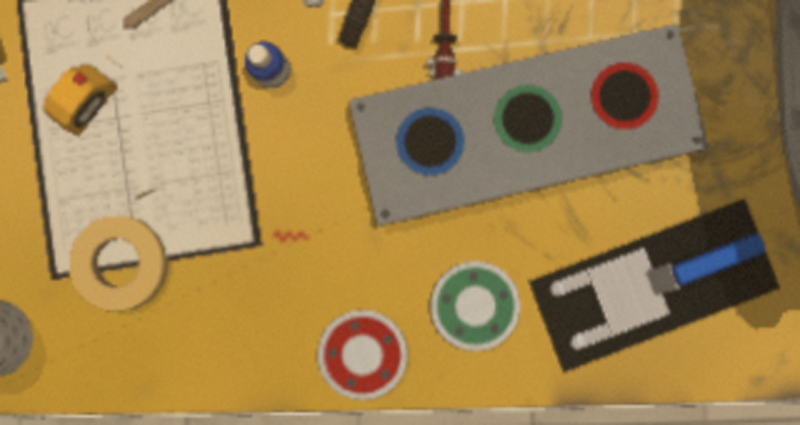

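```bash
cat >> h.py <<'E'
def cam_in_tcp():
    c=r.capture('wrist'); Rt=r.read_eef_rot(); p=r.read_tcp_pos()
    o=-c['R'].T@c['t']; return Rt.T@(o-p), Rt.T@c['R'].T
E
python3 - <<'E'
from h import *
o,Rc=cam_in_tcp(); print(r.read_eef_rot().round(3)); print(o.round(4)); print(Rc.round(4))
np.savez('cam.npz',o=o,Rc=Rc)
q0=r.read_joint_positions()
# camera offset dir in tool frame
f=np.sign(o[0]) 
res=[]
for yaw in np.deg2rad([-10,0,12,25]):
  fw=np.array([np.cos(yaw),np.sin(yaw),0]); lat=np.cross([0,0,1],fw)
  for tilt in np.deg2rad([25,35,45,55,65]):
    z=fw*np.sin(tilt)+np.array([0,0,-1])*np.cos(tilt)
    # camera side = backward: x_tool*sign(o0) horizontal component backward/up
    up=fw*np.cos(tilt)+np.array([0,0,1])*np.sin(tilt)
    x=-up*f if abs(o[0])>abs(o[1]) else None
    # cam on upper/back side
    x=-up*f
    y=np.cross(z,x); R=np.c_[x,y,z]
    for X in [.40,.45,.5]:
     for Yy in [0.05,.1,.17]:
      for zz in [.05,.09]:
        try: q=r.solve_ik([X,Yy,zz],R)
        except Exception as e: q=None
        if q is not None:
            p=np.array([X,Yy,zz])+R@o; ax=R@Rc[:,2]
            res.append((np.rad2deg(yaw),np.rad2deg(tilt),X,Yy,zz,p.round(3),ax.round(2),np.round(q,2)))
print(len(res))
for a in res[::max(1,len(res)//25)]: print(*a)
E
```

```text
[[-0.935  0.354  0.   ]
 [ 0.354  0.935  0.   ]
 [-0.     0.    -1.   ]]
[ 0.0785  0.0017 -0.1474]
[[ 8.000e-04 -9.535e-01 -3.013e-01]
 [ 1.000e+00  9.000e-04 -4.000e-04]
 [ 7.000e-04 -3.013e-01  9.535e-01]]
32
-10.0 25.0 0.45 0.17 0.05 [0.319 0.195 0.15 ] [ 0.67 -0.12 -0.74] [-0.88  0.56  0.24  2.37  1.88  0.21 -1.15]
-10.0 25.0 0.45 0.17 0.09 [0.319 0.195 0.19 ] [ 0.67 -0.12 -0.74] [-0.87  0.45  0.23  2.37  1.37  0.23 -0.62]
-10.0 25.0 0.5 0.05 0.05 [0.369 0.075 0.15 ] [ 0.67 -0.12 -0.74] [-0.01  0.57 -0.36  2.34  1.92  0.4  -0.76]
-10.0 25.0 0.5 0.05 0.09 [0.369 0.075 0.19 ] [ 0.67 -0.12 -0.74] [-0.3   0.44 -0.02  2.35  1.73  0.21 -0.62]
-10.0 25.0 0.5 0.1 0.05 [0.369 0.125 0.15 ] [ 0.67 -0.12 -0.74] [-0.53  0.56  0.1   2.33  2.03  0.22 -1.07]
-10.0 25.0 0.5 0.1 0.09 [0.369 0.125 0.19 ] [ 0.67 -0.12 -0.74] [-0.53  0.45  0.1   2.33  1.54  0.21 -0.55]
-10.0 25.0 0.5 0.17 0.05 [0.369 0.195 0.15 ] [ 0.67 -0.12 -0.74] [-0.44  0.58 -0.18  2.25  1.61  0.39 -0.73]
-10.0 25.0 0.5 0.17 0.09 [0.369 0.195 0.19 ] [ 0.67 -0.12 -0.74] [-0.82  0.49  0.26  2.27  1.15  0.2  -0.33]
-10.0 35.0 0.5 0.
[... 1952 characters left out ...]
.74] [ 0.12  0.56 -0.72  2.27  1.65  0.45 -0.21]
25.0 25.0 0.5 0.05 0.05 [ 0.378 -0.005  0.15 ] [ 0.61  0.29 -0.74] [ 0.64  0.74 -0.88  2.31  1.91  0.38  0.18]
25.0 25.0 0.5 0.05 0.09 [ 0.378 -0.005  0.19 ] [ 0.61  0.29 -0.74] [ 0.65  0.61 -0.88  2.3   1.63  0.29  0.41]
25.0 25.0 0.5 0.1 0.05 [0.378 0.045 0.15 ] [ 0.61  0.29 -0.74] [ 0.51  0.74 -0.88  2.3   1.92  0.43  0.06]
25.0 25.0 0.5 0.1 0.09 [0.378 0.045 0.19 ] [ 0.61  0.29 -0.74] [ 0.36  0.54 -0.69  2.31  1.73  0.23  0.14]
25.0 25.0 0.5 0.17 0.05 [0.378 0.115 0.15 ] [ 0.61  0.29 -0.74] [ 0.47  0.88 -1.07  2.26  1.84  0.68  0.07]
25.0 25.0 0.5 0.17 0.09 [0.378 0.115 0.19 ] [ 0.61  0.29 -0.74] [ 0.34  0.64 -0.89  2.27  1.66  0.44  0.11]
```

```bash
python3 - <<'E'
from h import *
def tiltR(yaw,tilt):
  fw=np.array([np.cos(yaw),np.sin(yaw),0])
  z=fw*np.sin(tilt)+np.array([0,0,-1])*np.cos(tilt)
  x=-(fw*np.cos(tilt)+np.array([0,0,1])*np.sin(tilt)); return np.c_[x,np.cross(z,x),z]
R=tiltR(0,np.deg2rad(33))
for p in ([.47,.17,.25],[.5,.17,.2],[.5,.17,.07]):
    print(p, r.solve_ik(p,R))
E
```

```text
[0.47, 0.17, 0.25] [-0.97107687  0.05062781  0.32215304  2.34776427  0.89358305  0.41726394
  0.14669798]
[0.5, 0.17, 0.2] [-0.9920469   0.22178264  0.42912235  2.34263151  1.11733643  0.24372558
 -0.07485087]
[0.5, 0.17, 0.07] [ 0.27935405  0.87147222 -1.07798619  2.32766672  1.94156943  1.01405048
 -0.60248591]
```

```bash
cat >> h.py <<'E'
def tiltR(yaw,tilt):
  fw=np.array([np.cos(yaw),np.sin(yaw),0])
  z=fw*np.sin(tilt)+np.array([0,0,-1])*np.cos(tilt)
  x=-(fw*np.cos(tilt)+np.array([0,0,1])*np.sin(tilt)); return np.c_[x,np.cross(z,x),z]
E
python3 - <<'E'
from h import *
R=tiltR(0,np.deg2rad(33))
r.goto([.48,.17,.22],R)
for z in (.07,.085,.1,.12):
    try: r.move_linear([.5,.17,z],R); print('ok',z); break
    except r.IKError as e: print(z,e)
c=r.capture('wrist'); save('under1',c['image'])
for t in ['cover_blue','lifter','cover_green']:
    print(t,[(a['xy'],a['score'],onplane(c,a['xy'],0.015)[0].round(3)) for a in r.mark_of('wrist',t)])
print(-c['R'].T@c['t'], r.read_time(), r.read_joint_positions().round(2))
E
```

```text
ok 0.07
cover_blue [([334.4, 255.6], 0.92, array([0.6  , 0.184, 0.015]))]
lifter [([39.9, 142.4], 0.9, array([0.472, 0.011, 0.015]))]
cover_green [([427.6, 84.5], 0.61, array([0.438, 0.222, 0.015])), ([214.3, 304.4], 0.46, array([0.714, 0.052, 0.015]))]
[0.35533102 0.17177371 0.15149284] 6.325 [-0.61  0.54  0.    2.37  2.25  0.41 -1.25]
```

View pics/under1.png

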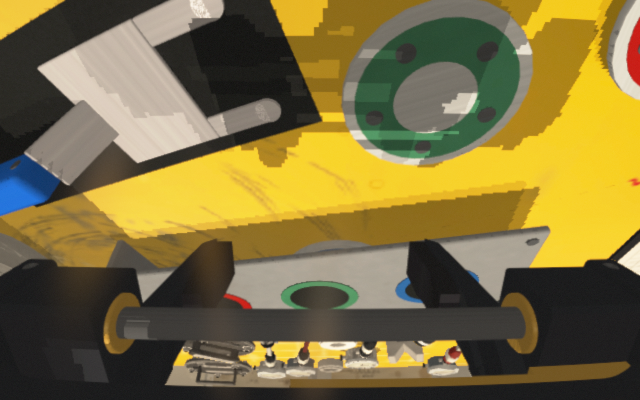

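The wrist view is inverted. The blue cover shows as a grey arc at about (335,243) under the riser's front edge, opposite the green spot. I'll zoom in and fit it.

```bash
python3 - <<'E'
from h import *
c=r.capture('wrist'); im=c['image']
save('under2',cv2.resize(im[225:265,270:400],None,fx=6,fy=6,interpolation=cv2.INTER_NEAREST))
P=cloud(c)
# riser frame
y=np.array([-.0418,.1963]);y/=np.linalg.norm(y); x=np.array([y[1],-y[0]]); o=np.array([.6292,.1691])
np.savez('riser.npz',o=o,x=x,y=y)
for col in range(290,385,10):
    print(col,[(row,round(float((P[row,col,:2]-o)@x*1000)),round(float((P[row,col,:2]-o)@y*1000)),round(float(P[row,col,2]*1000))) for row in range(236,256,2)])
a=r.regions_of('wrist','cover_blue')
for k in a: print(k['score'],k['bbox'],k['region'].sum())
E
```

```text
290 [(236, -41, -15, 0), (238, -39, -15, 1), (240, -35, -17, 0), (242, -34, -17, 2), (244, -30, -18, 1), (246, -25, -19, 1), (248, -23, -20, 1), (250, -19, -21, 1), (252, -16, -22, 1), (254, -12, -23, 1)]
300 [(236, -41, -6, 2), (238, -37, -7, 1), (240, -34, -8, 1), (242, -31, -9, 1), (244, -28, -10, 1), (246, -25, -10, 1), (248, -22, -11, 1), (250, -38, -6, 13), (252, -37, -6, 15), (254, -67, 2, 34)]
310 [(236, -39, 2, 1), (238, -36, 2, 1), (240, -33, 1, 1), (242, -30, 0, 1), (244, -42, 3, 11), (246, -43, 3, 13), (248, -43, 3, 15), (250, -41, 3, 16), (252, -38, 2, 16), (254, -68, 10, 36)]
320 [(236, -37, 11, 1), (238, -34, 10, 1), (240, -30, 9, 1), (242, -45, 12, 12), (244, -45, 12, 14), (246, -44, 12, 15), (248, -42, 12, 16), (250, -38, 11, 16), (252, -68, 17, 35), (254, -67, 17, 36)]
330 [(236, -36, 19, 1), (238, -32, 18, 1), (240, -45, 21, 11), (242, -45, 21, 13), (244, -45, 21, 15), (246, -43, 20, 16), (248, -40, 20, 16), (250, -69, 25, 34), (252, -69, 25, 36), (254, -67, 24, 37)]
340 [(236, -34, 27, 1), (238, -31, 27, 1), (240, -44, 29, 11), (242, -45, 29, 14), (244, -44, 28, 1
[... 249 characters left out ...]
50, -68, 39, 36), (252, -68, 39, 37), (254, -68, 39, 39)]
360 [(236, -29, 44, 1), (238, -27, 44, 1), (240, -23, 43, 1), (242, -38, 44, 12), (244, -39, 44, 14), (246, -37, 44, 15), (248, -68, 46, 35), (250, -68, 46, 36), (252, -67, 46, 38), (254, -67, 45, 39)]
370 [(236, -267, 60, 151), (238, -25, 52, 1), (240, -21, 52, 1), (242, -18, 52, 1), (244, -14, 51, 0), (246, -68, 53, 34), (248, -69, 53, 36), (250, -68, 53, 38), (252, -67, 52, 39), (254, -65, 52, 39)]
380 [(236, -27, 61, 1), (238, -24, 61, 1), (240, -19, 61, 1), (242, -16, 60, 1), (244, -13, 60, 1), (246, -68, 60, 35), (248, -68, 60, 37), (250, -67, 59, 38), (252, -66, 59, 39), (254, -63, 59, 39)]
0.71 [294.9, 240.2, 367.0, 251.8] 533
```

View pics/under2.png

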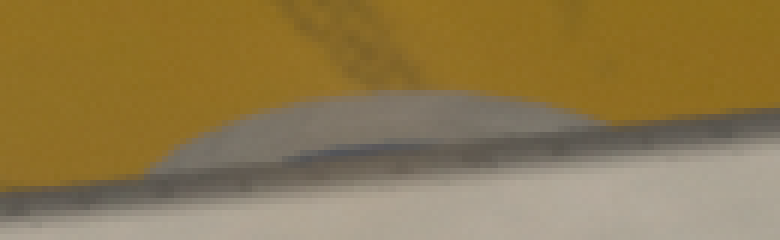

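Depth fits the blue cover at about (0, 20) mm in the riser frame, 70 mm in from the front edge, so the fork can reach it. Next I'll check IK for the two grip senses over the planned poses.

```bash
cat >> h.py <<'E'
def LR(yaw,s=1):
    "tool orientation for level lifter with world yaw (rad); s=+1 camera on fork side"
    x=s*np.array([np.cos(yaw),np.sin(yaw),0]); z=np.array([0,0,-1.]); return np.c_[x,np.cross(z,x),z]
D=np.deg2rad
try:
    _n=np.load('riser.npz'); RO,RX,RY=_n['o'],_n['x'],_n['y']; RYAW=np.arctan2(RX[1],RX[0])
    def rw(x,y): return RO+x*RX+y*RY
    def wr(p): p=np.asarray(p)[:2]-RO; return np.array([p@RX,p@RY])
except Exception: pass
E
python3 - <<'E'
from h import *
print(np.rad2deg(RYAW))
def u(a): return np.array([np.cos(a),np.sin(a)])
L=[('grasp',[.486,-.006],D(111),.021),('graspup',[.486,-.006],D(111),.25)]
b=rw(0,.020)
for a in (0,10,15,20):
    y=RYAW+D(a); L+=[(f'blue in a{a}',b-.135*u(y),y,.025),(f'blue out a{a}',b-(.135+.125)*u(y),y,.025)]
g=np.array([.4425,.2248]); rd=np.array([.397,.341])
for a in (60,75,90,105,120): L+=[(f'green {a}',g-.135*u(D(a)),D(a),.03),(f'green pre {a}',g-.235*u(D(a)),D(a),.03)]
for a in (0,20,60,75,90,105,120): L+=[(f'red {a}',rd-.135*u(D(a)),D(a),.03),(f'red pre {a}',rd-.235*u(D(a)),D(a),.03)]
for n,yy in (('B',.1),('G',0),('R',-.1)):
    s=rw(0,yy); L+=[('place '+n,s-.135*u(RYAW),RYAW,.07),('retr '+n,s-.235*u(RYAW),RYAW,.07)]
for n,p,y,z in L:
    o=[]
    for s in (1,-1):
        q=r.solve_ik([*p,z],LR(y,s)); o.append(None if q is None else np.round(q,2).tolist())
    print(n,np.round(p,3),round(float(np.hypot(*p)),3),o)
E
```

```text
12.020984016375484
grasp [ 0.486 -0.006] 0.486 [[0.62, 0.86, -0.91, 2.04, 1.01, 0.78, -0.56], [-0.22, 0.64, 0.18, 2.09, -0.25, 0.43, -2.62]]
graspup [ 0.486 -0.006] 0.486 [[0.77, 0.44, -1.07, 1.91, 0.44, 1.06, -0.11], [-0.38, 0.25, 0.36, 1.97, -0.11, 0.95, -2.75]]
blue in a0 [0.493 0.161] 0.518 [[-0.43, 0.66, 0.04, 2.0, -0.05, 0.48, -1.72], [0.38, 1.0, -1.08, 1.95, 1.13, 0.97, 0.49]]
blue out a0 [0.371 0.135] 0.394 [[-0.44, 0.55, -0.03, 2.3, 0.05, 0.3, -1.87], [0.41, 0.88, -1.08, 2.26, 1.19, 0.82, 0.27]]
blue in a10 [0.5   0.138] 0.519 [[-0.36, 0.66, 0.0, 2.0, -0.0, 0.49, -1.54], [0.42, 1.0, -1.08, 1.95, 1.13, 0.97, 0.71]]
blue out a10 [0.384 0.091] 0.395 [[-0.29, 0.55, -0.07, 2.3, 0.12, 0.3, -1.65], [0.53, 0.88, -1.08, 2.25, 1.19, 0.82, 0.56]]
blue in a15 [0.505 0.127] 0.521 [[-0.32, 0.66, -0.02, 1.99, 0.02, 0.49, -1.45], [0.45, 1.0, -1.08, 1.95, 1.13, 0.97, 0.82]]
blue out a15 [0.393 0.071] 0.4 [[-0.21, 0.55, -0.09, 2.28, 0.15, 0.31, -1.53], [0.58, 0.88, -1.08, 2.24, 1.19, 0.82, 0.71]]
blue in a20 [0.511 0.117] 0.524 [[-0.28, 0.66, -0.04, 1.98, 0.05, 0.5, -1.37], [0.47, 1.01, -1.08
[... 2870 characters left out ...]
476 0.239] 0.533 [[-0.65, 0.59, 0.13, 1.96, -0.13, 0.59, -1.79], [0.22, 0.91, -1.08, 1.91, 0.99, 0.98, 0.44]]
retr B [0.379 0.218] 0.437 [[-0.71, 0.48, 0.1, 2.2, -0.1, 0.47, -1.89], [0.22, 0.78, -1.08, 2.15, 0.98, 0.84, 0.29]]
place G [0.497 0.141] 0.517 [[-0.44, 0.57, 0.09, 2.0, -0.09, 0.57, -1.64], [0.42, 0.89, -1.08, 1.95, 0.99, 0.96, 0.61]]
retr G [0.399 0.12 ] 0.417 [[-0.44, 0.46, 0.05, 2.24, -0.05, 0.44, -1.71], [0.46, 0.75, -1.08, 2.2, 0.98, 0.81, 0.51]]
place R [0.518 0.043] 0.52 [[-0.2, 0.58, 0.04, 1.99, -0.04, 0.58, -1.5], [0.61, 0.89, -1.08, 1.95, 0.99, 0.96, 0.81]]
retr R [0.42  0.022] 0.421 [[-0.16, 0.46, -0.0, 2.23, 0.0, 0.45, -1.52], [0.7, 0.76, -1.08, 2.19, 0.98, 0.82, 0.75]]
```

```bash
python3 - <<'E'
from h import *
R=r.read_eef_rot(); r.move_linear([.47,.17,.2],R)
# search neutral posture: move to start-like posture rotated
qs=np.array([-0.45,0.35,0.0,1.75,0.0,1.0,-1.0])
q=r.solve_ik([.45,.12,.25],LR(D(60)))
print(q)
r.movej([-0.35,0.25,0,1.9,0,0.98,-0.9])
print(r.read_tcp_pos(),r.read_eef_rot().round(2))
for y in (60,90,111): print(y,np.round(r.solve_ik([.486,-.006,.2],LR(D(y))),2),np.round(r.solve_ik([.486,-.006,.021],LR(D(y))),2))
E
```

```text
[-0.57436871  0.20622786  0.2486112   2.00823055 -0.0626974   0.93424473
 -0.81711577]
[0.4862907  0.12952035 0.26411591] [[ 0.52  0.85  0.01]
 [ 0.85 -0.52  0.  ]
 [ 0.01  0.01 -1.  ]]
60 [-0.14  0.31  0.07  2.   -0.03  0.83 -0.58] [-0.11  0.63  0.03  2.08 -0.05  0.43 -0.56]
90 [-0.07  0.31 -0.01  2.    0.    0.83 -0.08] [-0.07  0.63 -0.01  2.08  0.01  0.43 -0.09]
111 [-0.02  0.31 -0.07  2.    0.03  0.83  0.26] [-0.02  0.63 -0.07  2.08  0.1   0.43  0.19]
```

```bash
python3 - <<'E'
from h import *
r.goto([.486,-.006,.2],LR(D(111)))
c=r.capture('wrist'); save('lift1',c['image']); 
for t,z in [('lifter_grip',.052),('lifter_fork',0.0),('lifter_mid',0),('lifter',0)]:
    print(t,[(np.round(a['xy'],1).tolist(),round(a['score'],2),onplane(c,a['xy'],z)[0].round(4).tolist()) for a in r.mark_of('wrist',t)])
P=cloud(c)
im=c['image'].astype(int)
np.savez('lift1.npz',im=c['image'],P=P)
# handle: height
m=(P[...,2]>.045)&(P[...,2]<.06)&(abs(P[...,0]-.486)<.12)&(abs(P[...,1]+.006)<.12)&(im[...,2]>im[...,0]+40)
q=P[m]; print(len(q),q.mean(0)); 
rect=cv2.minAreaRect((q[:,:2]*1000).astype(np.float32)); print('handle',rect)
for t in ['lifter','lifter_mat']:
  for a in r.regions_of('wrist',t)[:1]:
    print(t,a['score'],a['bbox']); cv2.imwrite(f'pics/reg_{t}.png',a['region'].astype(np.uint8)*255)
print(r.read_time())
E
```

```text
lifter_grip [([315.4, 179.7], 0.66, [0.4813, -0.0038, 0.052])]
lifter_fork []
lifter_mid [([317.3, 124.6], 0.74, [0.4659, 0.0401, 0.0])]
lifter [([320.3, 168.3], 0.95, [0.4858, -0.0027, 0.0])]
1943 [ 0.48494759 -0.01080312  0.05277286]
handle ((485.8994140625, -13.475067138671875), (19.944740295410156, 92.93883514404297), 19.43055534362793)
lifter 0.8 [280.4, 11.7, 357.4, 236.7]
lifter_mat 0.74 [267.4, 0.0, 371.4, 229.4]
10.1417
```

View pics/lift1.png

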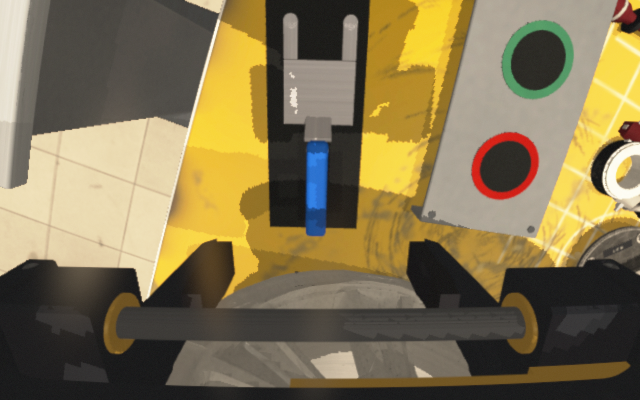

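The wrist view shows the lifter on its mat: handle (317,190), blade (320,92), prong tips (291,20) and (350,20). The wheel is clear below it. Grasping now.

```bash
python3 - <<'E'
from h import *
g=np.array([.4826,-.0046]); R=LR(D(109.4))
r.goto([*g,.15],R)
print(r.move_linear([*g,.0212],v=.08,stop_force=15), r.read_tcp_pos())
f0=r.read_force()
r.gripper_close(55); print('width',r.read_width(), r.read_force()-f0)
p0=r.read_tcp_pos()
r.move_linear([p0[0],p0[1],.0212+.06],v=.08); r.hold(.2)
print(r.read_force()-f0, r.read_ft_torque())
c=r.capture('wrist'); save('held1',c['image']); print(r.read_time(),r.read_tcp_pos())
P=cloud(c); np.savez('held1.npz',im=c['image'],P=P,R=r.read_eef_rot(),p=r.read_tcp_pos())
E
```

```text
False [ 0.4829211  -0.00458933  0.02157335]
width 0.019131532798855214 [ 0.2763209  -1.07327838  1.06267563]
[ 0.48284266  0.36256142 -2.86646931] [-0.19834658 -0.05806097  0.00118824]
14.4083 [ 0.48221338 -0.00459096  0.08081793]
```

View pics/held1.png

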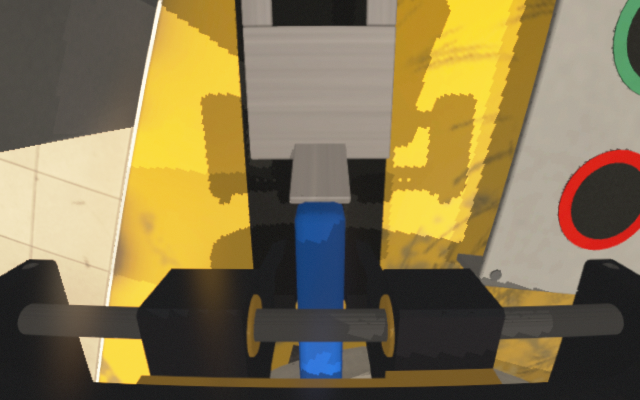

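```bash
cat > calib.py <<'E'
from h import *
def calib(P,im,R,p,verbose=True):
    T=(P-p)@R   # tool frame
    # expected lifter frame: xl = tool x, zl: tool z = .019+.040-zl -> underside at tool z=+... 
    xl=T[...,0]; yl=-T[...,1]; zl=-(T[...,2])+.021
    im=im.astype(int); grey=(abs(im[...,0]-im[...,2])<45)&(im.sum(-1)>240)
    m=(abs(zl)<.02)&(xl>.062)&(xl<.108)&(abs(yl)<.06)&grey
    A=np.c_[xl[m],yl[m],np.ones(m.sum())]; co=np.linalg.lstsq(A,zl[m],rcond=None)[0]
    print('n',m.sum(),'blade top z at x=.085: %.4f, slope x %.4f y %.4f'%(co@[.085,0,1],co[0],co[1]))
    # lateral edges
    L=[]
    for row in range(0,400):
        k=m[row]
        if k.sum()>40:
            L.append((xl[row][k].mean(),yl[row][k].min(),yl[row][k].max()))
    L=np.array(L)
    if len(L)>5:
        mid=(L[:,1]+L[:,2])/2; f=np.polyfit(L[:,0],mid,1); print('width',np.median(L[:,2]-L[:,1]),'yaw err deg',np.rad2deg(f[0]),'lat at x=.085',np.polyval(f,.085),'at .135',np.polyval(f,.135))
    # slot base: central column, grey->dark with xl
    k=grey&(abs(zl)<.02)&(abs(yl)<.015)&(xl>.06); print('slot base x', np.percentile(xl[k],[98,100]) if k.any() else None, 'blade start',np.percentile(xl[grey&(abs(zl)<.01)&(abs(abs(yl)-.026)<.006)],[0.5,2]))
    return co
if __name__=='__main__':
    d=np.load('held1.npz'); calib(d['P'],d['im'],d['R'],d['p'])
E
python3 calib.py
```

```text
n 14483 blade top z at x=.085: 0.0033, slope x -0.0115 y 0.0018
width 0.0709148983610437 yaw err deg 0.21210403230254515 lat at x=.085 -6.908607753428449e-05 at .135 0.00011600960848750662
slot base x [0.11001711 0.11111032] blade start [-0.1014312  -0.09974317]
```

Calibration of the held lifter: lateral error about 0, yaw error 0.2°, nose-down 0.7°, fork about 2 mm short. Now fork out the blue cover, entering from the front at 15°.

```bash
cat >> h.py <<'E'
FX=.1335   # fork centre in tool x
def u(a): return np.array([np.cos(a),np.sin(a)])
def fork(xy,yaw,under):
    "TCP pos for fork centre at world xy, blade underside at height under"
    g=np.asarray(xy)-FX*u(yaw); return [g[0],g[1],under+.0215]
E
python3 - <<'E'
from h import *
yaw=RYAW+D(15); R=LR(yaw); b=rw(0,.020); d=u(yaw)
p=r.read_tcp_pos(); r.move_linear([p[0],p[1],.16])
r.goto(fork(b-.120*d,yaw,.14),R)
r.move_linear(fork(b-.120*d,yaw,.004),R,v=.1)
c=r.capture('wrist'); save('pre_blue',c['image'])
P=cloud(c); np.savez('pre_blue.npz',P=P,im=c['image'])
from calib import calib
calib(P,c['image'],r.read_eef_rot(),r.read_tcp_pos())
print(r.read_tcp_pos(),r.read_time())
c=r.capture('scene'); save('pre_blue_s',c['image'][150:300,200:440].repeat(3,0).repeat(3,1))
E
```

```text
n 14643 blade top z at x=.085: 0.0033, slope x -0.0123 y 0.0005
width 0.07284394769308009 yaw err deg 2.342402859724245 lat at x=.085 0.0016564099278174977 at .135 0.0037005420433334456
slot base x [0.10923679 0.11024362] blade start [0.04629149 0.04871643]
[0.39958591 0.0736001  0.02593518] 18.0083
```

View pics/pre_blue.png

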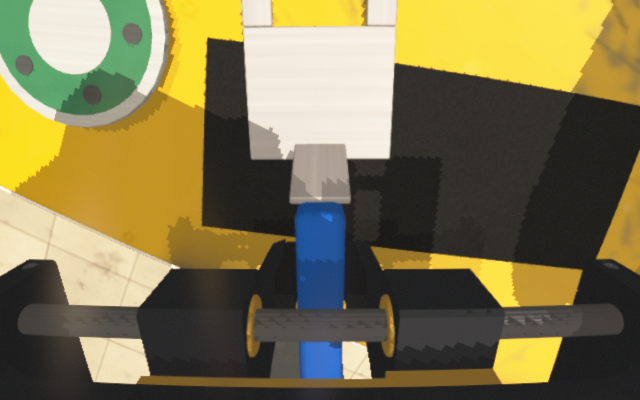

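View pics/pre_blue_s.png

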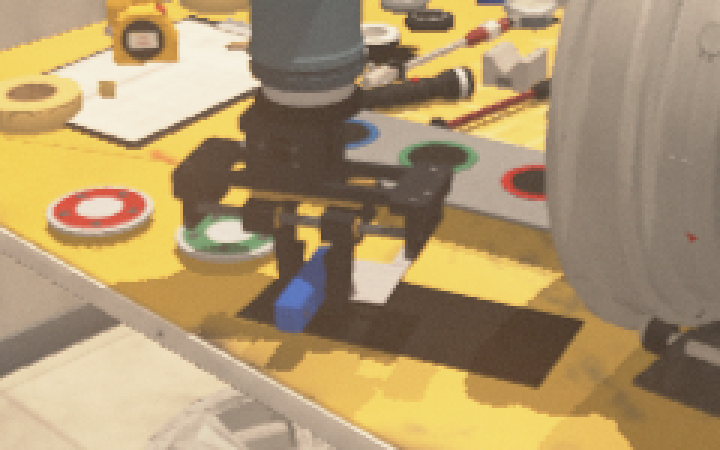

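Fork is low and clear of green (75,50), and level. Inserting.

```bash
python3 - <<'E'
from h import *
yaw=RYAW+D(15); R=LR(yaw); b=rw(0,.020); d=u(yaw)
print('stop',r.move_linear(fork(b-.003*d,yaw,.0037),R,v=.05,stop_force=6), r.read_tcp_pos()[:2]-np.array(fork(b-.003*d,yaw,0))[:2])
f0=r.read_force(); t0=r.read_ft_torque()
print('stop',r.move_linear(fork(b-.003*d,yaw,.0115),R,v=.02,stop_force=6)); r.hold(.2)
print('dF',r.read_force()-f0,'dT',r.read_ft_torque()-t0,r.read_tcp_pos(),r.read_time())
E
```

```text
stop False [-1.42471715e-04 -9.10680599e-05]
stop False
dF [ 0.6498285  -0.03857545 -0.74779589] dT [-0.04531736  0.21015432  0.00591468] [0.50331243 0.12660958 0.03287482] 21.2917
```

```bash
python3 - <<'E'
from h import *
yaw=RYAW+D(15); R=LR(yaw); b=rw(0,.020); d=u(yaw)
for s in (.135,.13,.125):
    try: print('stop',r.move_linear(fork(b-s*d,yaw,.0115),R,v=.05,stop_force=8),s); break
    except r.IKError as e: print(s,'ik')
r.hold(.2)
c=r.capture('wrist'); save('out_blue',c['image']); c2=r.capture('scene'); save('out_blue_s',c2['image'][150:300,200:440].repeat(3,0).repeat(3,1))
c3=r.capture('top')
for n,cc in (('wrist',c),('top',c3)):
  for t in ('cover_blue','cover_green','cover_red'):
    print(n,t,[(np.round(a['xy'],1).tolist(),round(a['score'],2),onplane(cc,a['xy'],0.015)[0].round(4).tolist()) for a in r.mark_of(n,t)[:2]])
print(r.read_time())
E
```

```text
stop False 0.135
wrist cover_blue []
wrist cover_green [([94.6, 4.2], 0.85, [0.4458, 0.218, 0.015])]
wrist cover_red [([94.7, 1.5], 0.26, [0.4469, 0.2183, 0.015])]
top cover_blue [([275.0, 261.2], 0.63, [0.3981, 0.3382, 0.015])]
top cover_green [([320.8, 244.8], 0.88, [0.437, 0.2224, 0.015])]
top cover_red [([273.7, 258.7], 0.57, [0.4044, 0.3413, 0.015])]
24.7333
```

View pics/out_blue.png

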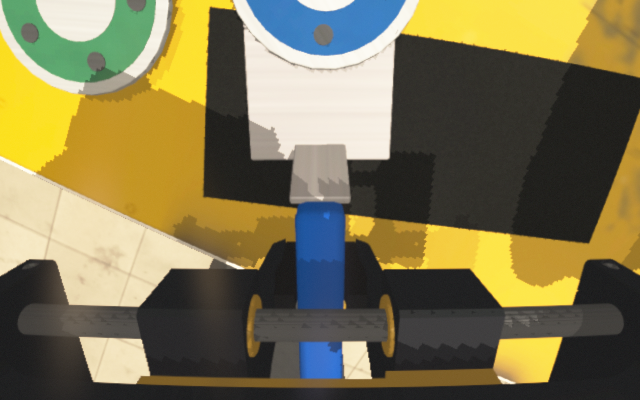

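View pics/out_blue_s.png

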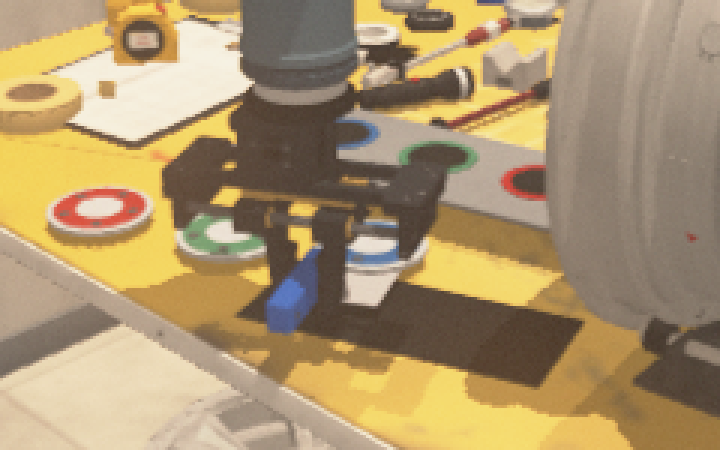

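Blue is out on the fork (centre about (325,0) in the wrist view), clear of green and the riser. I'll set it down, measure its centring on the fork, re-seat the fork and lift.

```bash
cat >> h.py <<'E'
from scipy.optimize import least_squares
def lift_cloud(c):
    P=cloud(c); T=(P-r.read_tcp_pos())@r.read_eef_rot()
    return P,T[...,0],-T[...,1],.0212-T[...,2]
def cover_on_fork(c,zlo=.0055,zhi=.014,verbose=True):
    "circle fit (R=45mm) of a cover's near edge, in tool/lifter coords"
    P,xl,yl,zl=lift_cloud(c)
    m=(zl>zlo)&(zl<zhi)&(xl>.06)&(xl<.22)&(abs(yl)<.07)
    m=cv2.morphologyEx(m.astype(np.uint8),cv2.MORPH_OPEN,np.ones((3,3),np.uint8))
    n,lab,st,_=cv2.connectedComponentsWithStats(m); 
    k=1+np.argmax(st[1:,4]); m=lab==k
    E=m&~(cv2.erode(m.astype(np.uint8),np.ones((3,3),np.uint8),borderValue=1)>0)
    x,y=xl[E],yl[E]
    f=least_squares(lambda q:np.hypot(x-q[0],y-q[1])-.045,[.135,0],loss='soft_l1',f_scale=.001)
    if verbose: print('cover on fork x %.4f y %.4f  rms %.4f n %d ztop %.4f tilt'%(f.x[0],f.x[1],np.sqrt(np.mean(f.fun**2)),E.sum(),np.median(zl[m])), np.linalg.lstsq(np.c_[xl[m],yl[m],np.ones(m.sum())],zl[m],rcond=None)[0][:2].round(3))
    return f.x
E
python3 - <<'E'
from h import *
yaw=RYAW+D(15); R=LR(yaw); 
c=r.capture('wrist'); cover_on_fork(c)
p=r.read_tcp_pos(); r.move_linear([p[0],p[1],.0215+.0032],R,v=.03); r.hold(.2)
c=r.capture('wrist'); save('setdown',c['image']); q=cover_on_fork(c,.007,.02)
print(r.read_time())
E
```

```text
cover on fork x 0.1447 y -0.0003  rms 0.0079 n 1170 ztop 0.0072 tilt [-0.015  0.   ]
cover on fork x 0.1381 y -0.0009  rms 0.0067 n 578 ztop 0.0130 tilt [0.009 0.   ]
25.4583
```

View pics/setdown.png

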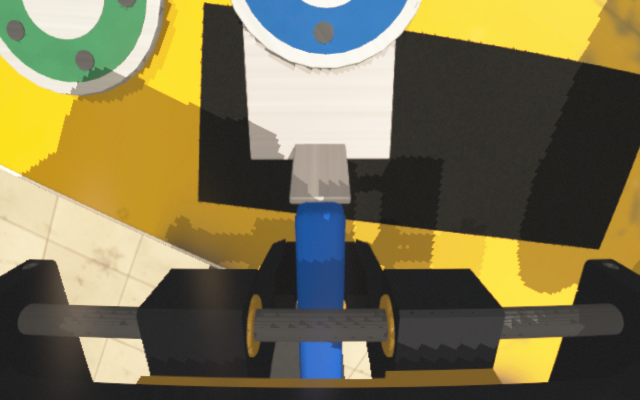

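```bash
cat >> h.py <<'E'
def cover_on_fork(c,zlo=.0055,zhi=.014):
    P,xl,yl,zl=lift_cloud(c)
    m=(zl>zlo)&(zl<zhi)&(xl>.075)&(xl<.22)&(abs(yl)<.06)
    m=cv2.morphologyEx(m.astype(np.uint8),cv2.MORPH_OPEN,np.ones((5,5),np.uint8))
    n,lab,st,_=cv2.connectedComponentsWithStats(m); m=lab==1+np.argmax(st[1:,4])
    cols=np.nonzero(m.any(0))[0]; rows=399-np.argmax(m[::-1],0)[cols]
    x,y=xl[rows,cols],yl[rows,cols]
    f=least_squares(lambda q:np.hypot(x-q[0],y-q[1])-.045,[.14,0],loss='soft_l1',f_scale=.0007)
    print('cover on fork x %.4f y %.4f  med|res| %.4f n %d ztop %.4f'%(f.x[0],f.x[1],np.median(abs(f.fun)),len(cols),np.median(zl[m])))
    return f.x
E
python3 - <<'E'
from h import *
c=r.capture('wrist'); q=cover_on_fork(c,.007,.02)
yaw=RYAW+D(15); R=LR(yaw); p=r.read_tcp_pos()
adv=np.clip(q[0]-.1345,0,.008); print('adv',adv)
p2=p.copy(); p2[:2]+=adv*u(yaw)-0*p[:2]; 
print(r.move_linear(p2,R,v=.02,stop_force=5)); c=r.capture('wrist'); q=cover_on_fork(c,.007,.02)
f0=r.read_force();t0=r.read_ft_torque()
p2[2]=.0215+.012; print(r.move_linear(p2,R,v=.02)); r.hold(.2); print('dF',r.read_force()-f0,r.read_ft_torque()-t0)
p2[2]=.10; r.move_linear(p2,R,v=.08); r.hold(.2)
c=r.capture('wrist'); save('lifted_blue',c['image']); cover_on_fork(c); print(r.read_time())
E
```

```text
cover on fork x 0.1362 y -0.0011  med|res| 0.0002 n 189 ztop 0.0130
adv 0.0017379848671242593
False
cover on fork x 0.1345 y -0.0012  med|res| 0.0001 n 193 ztop 0.0130
False
dF [-0.05942224 -0.30969356 -0.60518113] [-0.12398922  0.16663939  0.08287399]
cover on fork x 0.1349 y -0.0012  med|res| 0.0002 n 182 ztop 0.0072
27.825
```

View pics/lifted_blue.png

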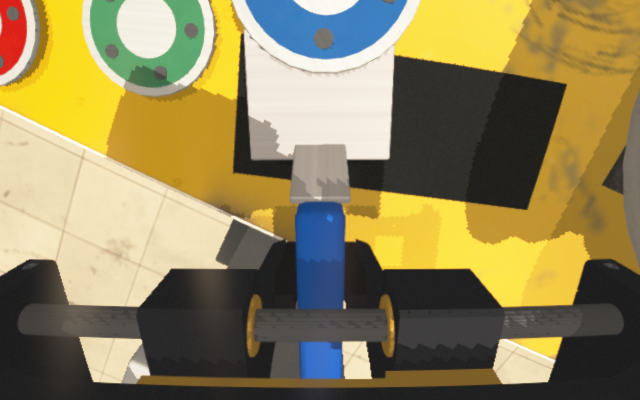

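```bash
python3 - <<'E'
from h import *
d=np.load('lift1.npz'); im=d['im'].astype(int); P=d['P']
R_,G,B=im[...,0],im[...,1],im[...,2]
on=(abs(P[...,2]-.038)<.008)
for n,m in (('green',(G>R_+30)&(G>B+10)),('red',(R_>G+80)&(B<90))):
    m=m&on
    lab=cv2.connectedComponentsWithStats(m.astype(np.uint8)); k=1+np.argmax(lab[2][1:,4]); mm=lab[1]==k
    pts=P[mm][:,:2]; 
    # ring: outer boundary circle
    h=cv2.convexHull((pts*1e4).astype(np.float32)).reshape(-1,2)/1e4
    f=least_squares(lambda q:np.hypot(*(h-q[:2]).T)-q[2],[*pts.mean(0),.034],loss='soft_l1',f_scale=.001)
    print(n,f.x.round(4),len(pts),'riser',wr(f.x[:2]).round(4), P[mm][:,2].mean().round(4))
E
```

```text
green [0.6305 0.171  0.034 ] 1828 riser [0.0017 0.0016] 0.0401
red [0.6517 0.0732 0.0339] 1479 riser [ 0.002  -0.0984] 0.04
```

```bash
cat >> h.py <<'E'
OFF=np.array([.001,.0008])
SPOT={'blue':.1,'green':0.,'red':-.1}
def spot(n): return rw(OFF[0],SPOT[n]+OFF[1])
def tcp_for(pt,q,yaw,under):
    "TCP so that tool point q=(xl,yl) is at world pt"
    x=u(yaw); y=np.array([-x[1],x[0]]); g=np.asarray(pt)-q[0]*x-q[1]*y; return [g[0],g[1],under+.0215]
def place(name,q,yaw=None):
    yaw=RYAW if yaw is None else yaw
    R=LR(yaw); s=spot(name)
    r.move_linear(tcp_for(s,q,yaw,.085),R,v=.12)
    r.hold(.15)
    c=r.capture('wrist'); q2=cover_on_fork(c)
    if abs(q2-q).max()<.006: q=q2
    r.move_linear(tcp_for(s,q,yaw,.050),R,v=.06)
    f0=r.read_force()
    print('stop',r.move_linear(tcp_for(s,q,yaw,.0415),R,v=.015,stop_force=6)); r.hold(.2)
    print('dF',(r.read_force()-f0).round(2),'z',r.read_tcp_pos()[2])
    return q
def retreat(q,name,yaw=None,dist=.14):
    yaw=RYAW if yaw is None else yaw
    R=LR(yaw); p=r.read_tcp_pos(); f=p.copy(); f[:2]-=dist*u(yaw)
    for dd in (dist,.13,.12,.11):
        f=p.copy(); f[:2]-=dd*u(yaw)
        try: print('stop',r.move_linear(f,R,v=.06,stop_force=5)); break
        except r.IKError: print('ik',dd)
E
python3 - <<'E'
from h import *
q=place('blue',np.array([.1349,-.0012])); np.save('q.npy',q)
c=r.capture('wrist'); save('placed_blue',c['image']); cover_on_fork(c,.007,.02); print(r.read_time())
E
```

```text
cover on fork x 0.1345 y -0.0012  med|res| 0.0002 n 183 ztop 0.0072
stop False
dF [-1.27  0.81  1.83] z 0.06309234734664172
cover on fork x 0.1346 y -0.0008  med|res| 0.0002 n 192 ztop 0.0128
31.5
```

View pics/placed_blue.png

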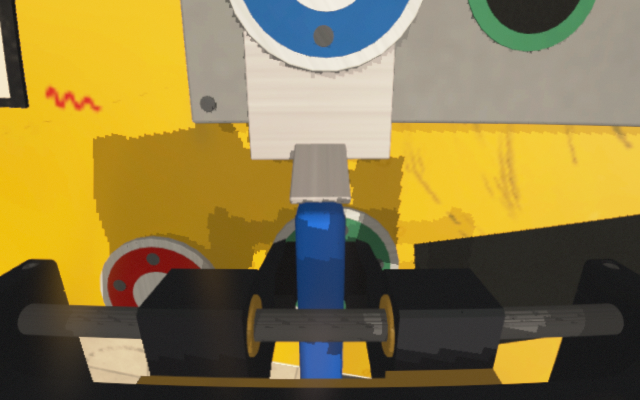

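```bash
python3 - <<'E'
from h import *
retreat(None,'blue')
c=r.capture('wrist'); save('ret_blue',c['image']); 
P=cloud(c); im=c['image'].astype(int)
for t in ('cover_blue','spot_green','spot_red'):
    for a in r.regions_of('wrist',t)[:1]:
        m=a['region']; pts=P[m&(P[...,2]>.03)]; 
        if len(pts)<50: print(t,'few'); continue
        h=cv2.convexHull((pts[:,:2]*1e4).astype(np.float32)).reshape(-1,2)/1e4
        f=least_squares(lambda q:np.hypot(*(h-q[:2]).T)-q[2],[*pts[:,:2].mean(0),.034],loss='soft_l1',f_scale=.001)
        print(t,a['score'],f.x.round(4),'riser',wr(f.x[:2]).round(4),'z',np.percentile(pts[:,2],[5,50,95]).round(4))
print(r.read_time(), r.read_tcp_pos())
E
```

```text
stop False
34.1833 [0.340629   0.21189323 0.06305657]
```

View pics/ret_blue.png

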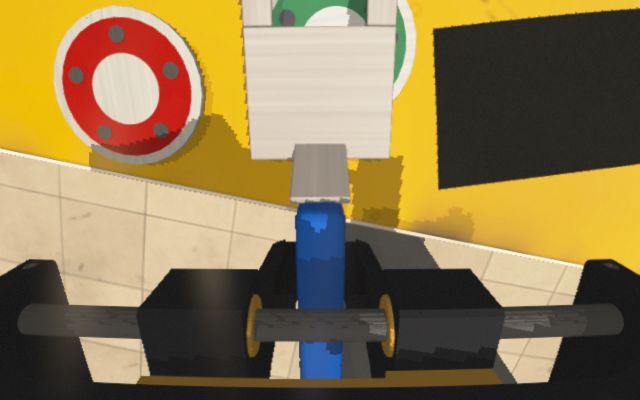

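Blue stayed on its spot. Fork is now above green; red is seen at (128,85). Measure covers from the wrist, raise, and look with the top camera.

```bash
cat >> h.py <<'E'
def find_cover(cam,t,c=None,ztop=.015,minsc=.3):
    c=c or r.capture(cam); out=[]
    for a in r.regions_of(cam,t)[:2]:
        ys,xs=np.nonzero(a['region'])
        if len(xs)<60: continue
        bb=a['bbox']
        p=onplane(c,np.c_[xs,ys],ztop)[:,:2]
        h=cv2.convexHull((p*1e4).astype(np.float32)).reshape(-1,2)/1e4
        f=least_squares(lambda q:np.hypot(*(h-q[:2]).T)-q[2],[*p.mean(0),.045],loss='soft_l1',f_scale=.001)
        cut = bb[1]<2 or bb[0]<2 or bb[2]>637
        out.append((f.x,a['score'],cut)); print(cam,t,'z%.3f'%ztop,f.x.round(4),round(a['score'],2),'cut' if cut else '','riser',wr(f.x[:2]).round(4))
    return out
E
python3 - <<'E'
from h import *
find_cover('wrist','cover_red')
p=r.read_tcp_pos(); r.move_linear([p[0]+.03,p[1]-.05,.22])
r.goto([.42,.02,.2],LR(D(90)))
c=r.capture('wrist'); save('pre_green',c['image'])
for t in ('cover_green','cover_red'): find_cover('wrist',t)
c=r.capture('top'); save('top2',c['image'])
for t in ('cover_green','cover_red'): find_cover('top',t)
find_cover('top','cover_blue',None,.053)
print(r.read_time(),r.read_joint_positions().round(2))
E
```

```text
wrist cover_red z0.015 [0.3985 0.3418 0.0453] 0.78  riser [-0.1897  0.217 ]
top cover_green z0.015 [0.4439 0.2244 0.0429] 0.8  riser [-0.1697  0.0927]
top cover_red z0.015 [0.3966 0.3399 0.0438] 0.86  riser [-0.1919  0.2155]
top cover_blue z0.053 [0.6059 0.2666 0.0438] 0.87  riser [-0.0025  0.1002]
37.6917 [-0.44  0.2   0.32  2.17 -0.09  0.78 -0.06]
```

View pics/top2.png

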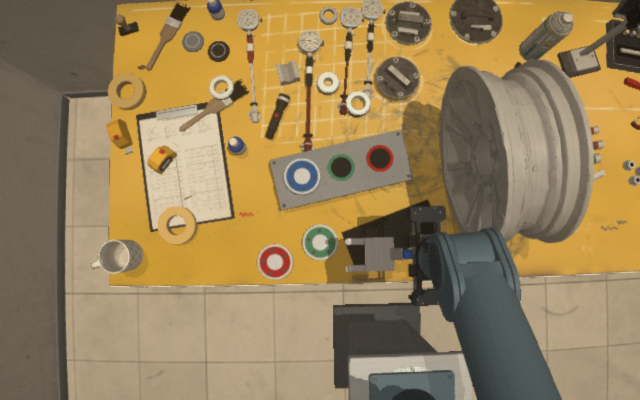

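View pics/pre_green.png

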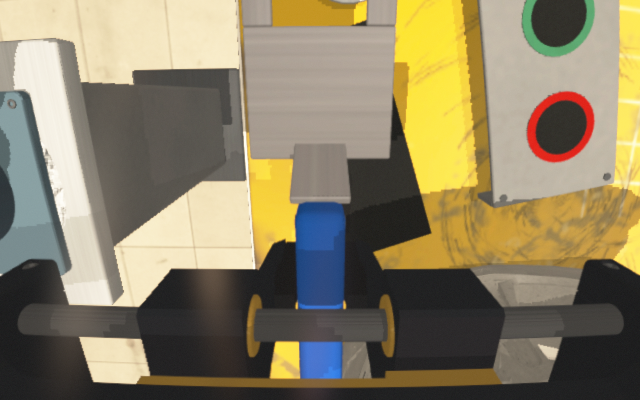

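```bash
cat >> h.py <<'E'
OFF=np.array([.003,.001])
def pick(xy,yaw,back=.095,lift=.085):
    R=LR(yaw); d=u(yaw); xy=np.asarray(xy); q0=np.array([FX,-.0005])
    r.goto(tcp_for(xy-back*d,q0,yaw,.09),R)
    r.move_linear(tcp_for(xy-back*d,q0,yaw,.004),R,v=.08)
    print('in stop',r.move_linear(tcp_for(xy-.012*d,q0,yaw,.0037),R,v=.05,stop_force=6))
    r.hold(.1); c=r.capture('wrist'); q=cover_on_fork(c,.007,.02)
    print('lat err',q[1]+.0005)
    return q,c
def seat_lift(q,yaw,lift=.085):
    "advance so cover sits at tool x .1345 and centre laterally, then lift"
    R=LR(yaw); x=u(yaw); y=np.array([-x[1],x[0]])
    p=r.read_tcp_pos(); p[:2]+=(q[0]-.1345)*x+(q[1]+.0005)*y; p[2]=.0215+.0037
    print('seat stop',r.move_linear(p,R,v=.03,stop_force=6)); r.hold(.1)
    q=cover_on_fork(r.capture('wrist'),.007,.02)
    f0=r.read_force();p[2]=.0215+.012; r.move_linear(p,R,v=.02); r.hold(.2); print('dF',(r.read_force()-f0).round(2))
    p[2]=.0215+lift; r.move_linear(p,R,v=.08); r.hold(.2)
    return cover_on_fork(r.capture('wrist'))
E
python3 - <<'E'
from h import *
q,c=pick([.4455,.2260],D(90)); save('pick_green',c['image']); np.save('q.npy',q)
print(r.read_time(),r.read_tcp_pos())
E
```

```text
in stop False
cover on fork x 0.1471 y -0.0002  med|res| 0.0002 n 160 ztop 0.0126
lat err 0.0003109281698663327
41.3417 [0.44501946 0.08028619 0.02520648]
```

View pics/pick_green.png

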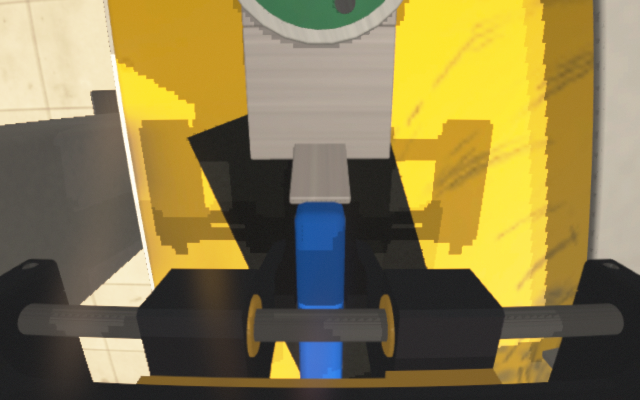

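```bash
python3 - <<'E'
from h import *
q=seat_lift(np.load('q.npy'),D(90))
save('g_l',r.capture('wrist')['image'])
# rotate in mid-air first
p=r.read_tcp_pos()
q=place('green',q); np.save('q.npy',q)
c=r.capture('wrist'); save('placed_green',c['image']); cover_on_fork(c,.007,.02); print(r.read_time())
E
```

```text
seat stop False
cover on fork x 0.1349 y -0.0005  med|res| 0.0001 n 194 ztop 0.0127
dF [-1.55 -1.42 -2.21]
cover on fork x 0.1348 y -0.0006  med|res| 0.0002 n 186 ztop 0.0076
cover on fork x 0.1337 y 0.0009  med|res| 0.0002 n 185 ztop 0.0076
stop False
dF [-0.18  0.9   1.38] z 0.06309063305063903
cover on fork x 0.1339 y 0.0011  med|res| 0.0001 n 193 ztop 0.0128
47.5917
```

View pics/placed_green.png

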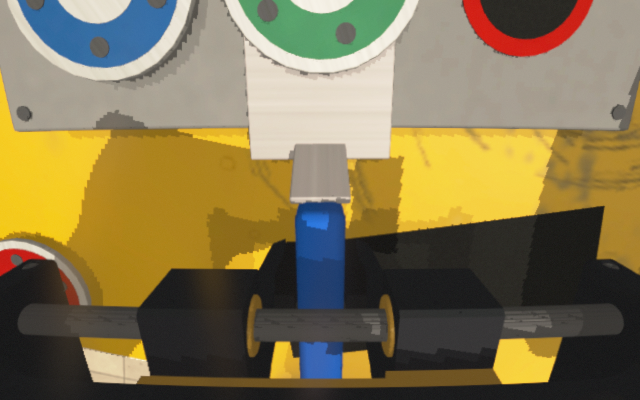

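```bash
python3 - <<'E'
from h import *
c=r.capture('wrist'); P=cloud(c); im=c['image'].astype(int)
def lowarc(m,R0,g):
    lab=cv2.connectedComponentsWithStats(m.astype(np.uint8)); mm=lab[1]==1+np.argmax(lab[2][1:,4])
    cols=np.nonzero(mm.any(0))[0]; rows=399-np.argmax(mm[::-1],0)[cols]; p=P[rows,cols][:,:2]
    ok=(cols>2)&(cols<637); p=p[ok]
    f=least_squares(lambda q:np.hypot(*(p-q).T)-R0,g,loss='soft_l1',f_scale=.0007); return f.x,np.median(abs(f.fun)),len(p)
red=(im[...,0]>im[...,1]+80)&(im[...,2]<90)&(P[...,2]>.03)
g,e,n=lowarc(red,.034,spot('red')); print('red spot',g,wr(g).round(4),e,n)
hi=(P[...,2]>.047)&(P[...,2]<.065)
lab=cv2.connectedComponents(hi.astype(np.uint8))[1]
for nme in ('green','blue'):
    px=proj(c,[*spot(nme)-.02*RX,.053])[0].round().astype(int); print(px)
    xs=np.arange(640)[None,:]
    w=hi&(abs((P[...,:2]-spot(nme))@RY)<.047)&(((P[...,:2]-spot(nme))@RX)>-.055)
    g,e,n=lowarc(w,.045,spot(nme)); print(nme,g,wr(g).round(4),e,n)
retreat(None,'green'); 
p=r.read_tcp_pos(); r.move_linear([p[0],p[1],.2])
c=r.capture('wrist'); find_cover('wrist','cover_red',c); c=r.capture('top'); find_cover('top','cover_red',c); find_cover('top','cover_green',c,.053); find_cover('top','cover_blue',c,.053)
save('top3',c['image']); print(r.read_time(),r.read_tcp_pos())
E
```

```text
red spot [0.65213473 0.07331821] [ 0.0025 -0.0985] 0.0002038986281596919 130
[322  13]
green [0.63209858 0.17090261] [0.0032 0.0012] 0.00015249879212417966 195
[100  18]
blue [0.60928889 0.26789493] [0.0011 0.1008] 0.00022572289207089397 189
stop False
wrist cover_red z0.015 [0.3981 0.3413 0.0454] 0.74  riser [-0.1902  0.2166]
top cover_red z0.015 [0.3956 0.3395 0.0424] 0.92  riser [-0.1929  0.2153]
top cover_green z0.053 [0.6299 0.1681 0.0452] 0.96  riser [ 0.0005 -0.0012]
top cover_blue z0.053 [0.6071 0.2664 0.0437] 0.82  riser [-0.0014  0.0998]
51.4917 [0.36450577 0.11253561 0.19969332]
```

View pics/top3.png

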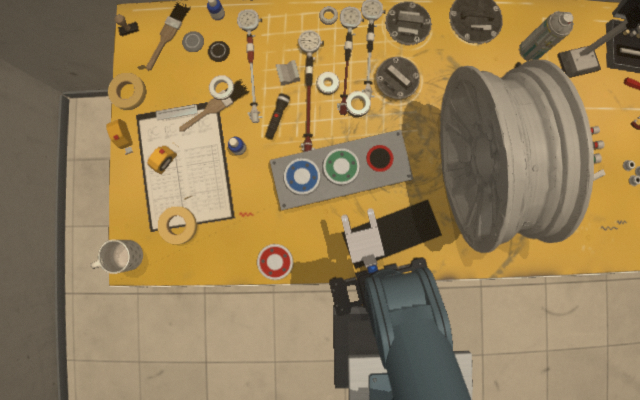

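Blue and green sit within about 2 mm of their spots. Red is unmoved at (275,261). Picking it at yaw 90°.

```bash
sed -i 's/^OFF=np.array(\[.003,.001\])/OFF=np.array([.0025,.0014])/' h.py; python3 - <<'E'
from h import *
q,c=pick([.398,.3412],D(90))
save('pick_red',c['image'])
if abs(q[0]-.147)<.006 and abs(q[1])<.006:
    q=seat_lift(q,D(90)); c=r.capture('wrist'); save('lift_red',c['image']); np.save('q.npy',q)
print(r.read_time())
E
```

```text
in stop False
cover on fork x 0.1466 y -0.0008  med|res| 0.0001 n 163 ztop 0.0126
lat err -0.00027555596713653213
seat stop False
cover on fork x 0.1348 y -0.0006  med|res| 0.0002 n 193 ztop 0.0127
dF [-1.57  0.08 -0.56]
cover on fork x 0.1349 y -0.0006  med|res| 0.0003 n 187 ztop 0.0074
58.8083
```

View pics/lift_red.png

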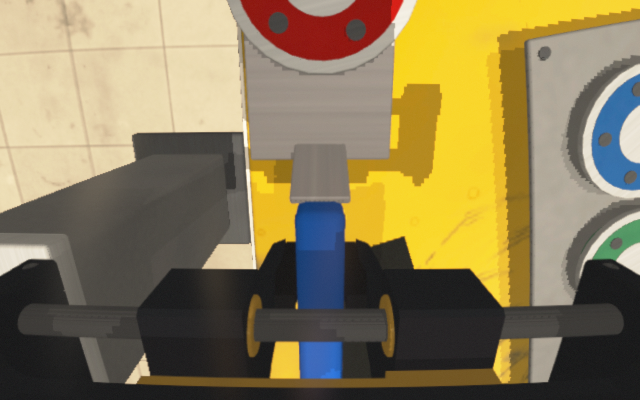

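```bash
python3 - <<'E'
from h import *
q=np.load('q.npy')
p=r.read_tcp_pos(); p[2]+=.02; r.move_linear(p,v=.1)
q=place('red',q)
c=r.capture('wrist'); save('placed_red',c['image']); cover_on_fork(c,.007,.02)
retreat(None,'red'); print(r.read_tcp_pos())
p=r.read_tcp_pos(); r.move_linear([p[0],p[1],.2],v=.12)
c=r.capture('top'); save('top4',c['image'])
for n in SPOT: find_cover('top','cover_'+n,c,.053)
print(r.read_time())
E
```

```text
cover on fork x 0.1338 y 0.0011  med|res| 0.0002 n 181 ztop 0.0073
stop False
dF [-1.24  0.65  0.44] z 0.06307757162920537
cover on fork x 0.1339 y 0.0010  med|res| 0.0002 n 193 ztop 0.0128
stop False
[0.38487689 0.01511622 0.06307283]
top cover_blue z0.053 [0.6064 0.2667 0.0445] 0.65  riser [-0.002   0.1002]
top cover_green z0.053 [0.629  0.1683 0.0436] 0.64  riser [-0.0004 -0.0008]
top cover_red z0.053 [0.65   0.0712 0.0445] 0.81  riser [-0.     -0.1001]
66.8833
```

View pics/top4.png

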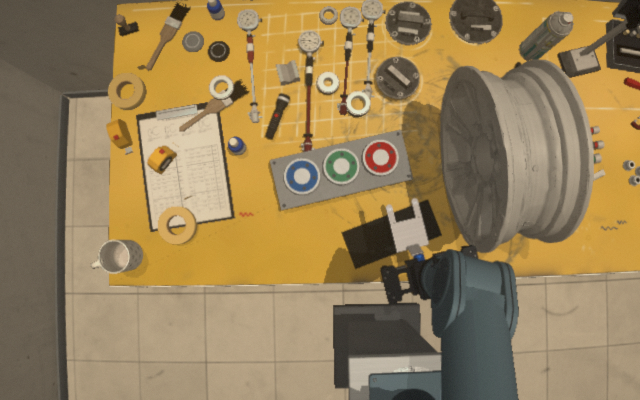

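View pics/placed_red.png

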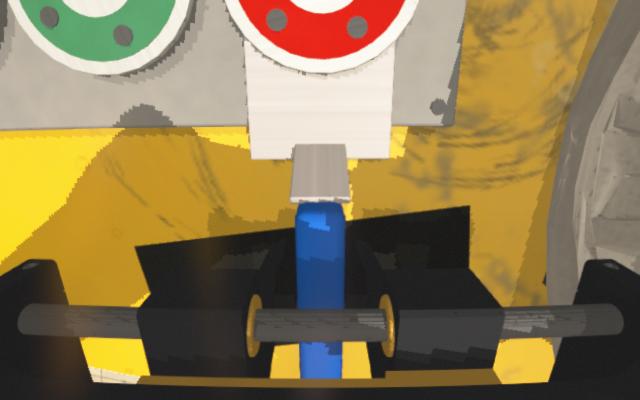

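All three covers lie on their spots. Returning the lifter to the mat.

```bash
python3 - <<'E'
from h import *
yaw=D(109.8); R=LR(yaw); g=np.array([.4826,-.0046])
# keep lifter mid where it was
mid0=g+.05*u(D(109.6)); g=mid0-.05*u(yaw)
qq=r.solve_ik([*g,.16],R); print(np.round(qq,2), r.read_joint_positions().round(2))
r.goto([*g,.16],R)
r.move_linear([*g,.04],v=.1)
f0=r.read_force()
print(r.move_linear([*g,.0222],v=.02,stop_force=8), r.read_tcp_pos(), r.read_force()-f0)
c=r.capture('wrist'); save('lay',c['image'])
print(r.read_time())
E
```

```text
[-0.5   0.4   0.51  2.06 -0.29  0.74  0.54] [-1.18  0.28  1.2   2.27 -0.37  0.8  -1.09]
False [ 0.48278804 -0.00452666  0.02226689] [-1.421831   -0.85281817  1.1446317 ]
70.775
```

View pics/lay.png

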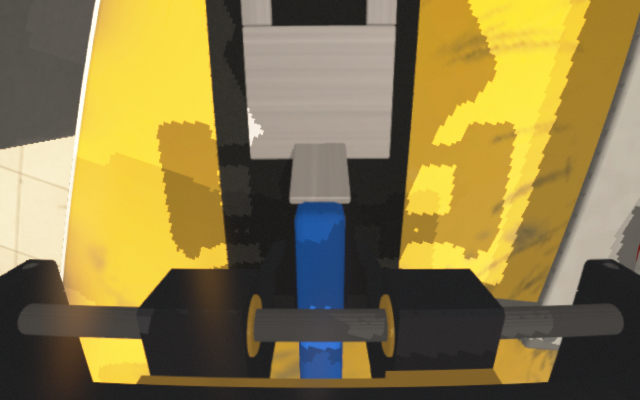

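Blade is centred on the mat within about 3 mm and parallel to it. Releasing.

```bash
python3 - <<'E'
from h import *
r.gripper_open(); r.hold(.3); print(r.read_width())
p=r.read_tcp_pos(); r.move_linear([p[0],p[1],.2],v=.08); r.hold(.2)
c=r.capture('wrist'); save('rel_w',c['image'])
P=cloud(c); im=c['image'].astype(int)
m=(P[...,2]>.045)&(P[...,2]<.06)&(abs(P[...,0]-.486)<.12)&(abs(P[...,1]+.006)<.12)&(im[...,2]>im[...,0]+40)
print('handle',cv2.minAreaRect((P[m][:,:2]*1000).astype(np.float32)))
r.goto([.42,.2,.3],LR(D(60))); print(r.read_tcp_pos())
r.movej([-1.275,.536,-.004,1.538,.003,1.067,-.071])
r.hold(.2)
c=r.capture('top'); save('final_top',cv2.resize(c['image'][120:290,130:450],None,fx=2.5,fy=2.5)); 
for n in SPOT: find_cover('top','cover_'+n,c,.053)
for t,z in (('lifter_grip',.052),('lifter_fork',0),('lifter_mat',0),('ink_bottle',0)): print(t,[(round(a['score'],2),onplane(c,a['xy'],z)[0].round(4)) for a in r.mark_of('top',t)[:1]])
for t in ('lifter','lifter_mat','ink_bottle'):
    for a in r.regions_of('top',t)[:1]:
        ys,xs=np.nonzero(a['region']); p=onplane(c,np.c_[xs,ys],0)
        print(t,a['score'],cv2.minAreaRect((p[:,:2]*1000).astype(np.float32)), p.mean(0).round(4))
c=r.capture('scene'); save('final_scene',c['image'][130:290,180:440].repeat(3,0).repeat(3,1)); print(r.read_time())
E
```

```text
0.08817015647983409
handle ((486.93743896484375, -13.179637908935547), (19.930429458618164, 92.8876724243164), 20.387136459350586)
[0.42010877 0.19940426 0.2998218 ]
top cover_blue z0.053 [0.6074 0.2663 0.0447] 0.82  riser [-0.0011  0.0996]
top cover_green z0.053 [0.6298 0.1686 0.0447] 0.58  riser [ 0.0005 -0.0006]
top cover_red z0.053 [0.6499 0.0706 0.0434] 0.9  riser [-0.0003 -0.1006]
lifter_grip [(0.59, array([ 0.4846, -0.008 ,  0.052 ]))]
lifter_fork [(0.62, array([0.4306, 0.1195, 0.    ]))]
lifter_mat [(0.65, array([0.4722, 0.0432, 0.    ]))]
ink_bottle [(0.62, array([0.6997, 0.423 , 0.    ]))]
lifter 0.78 ((469.55718994140625, 34.202125549316406), (70.22542572021484, 218.38275146484375), 21.071489334106445) [0.46   0.0506 0.    ]
lifter_mat 0.84 ((461.3514404296875, 40.449668884277344), (97.96082305908203, 241.20150756835938), 19.50165367126465) [ 0.4611  0.037  -0.    ]
ink_bottle 0.81 ((697.4339599609375, 436.2400817871094), (44.905555725097656, 44.87501525878906), 88.6011734008789) [0.6974 0.4363 0.    ]
78.5417
```

View pics/final_top.png

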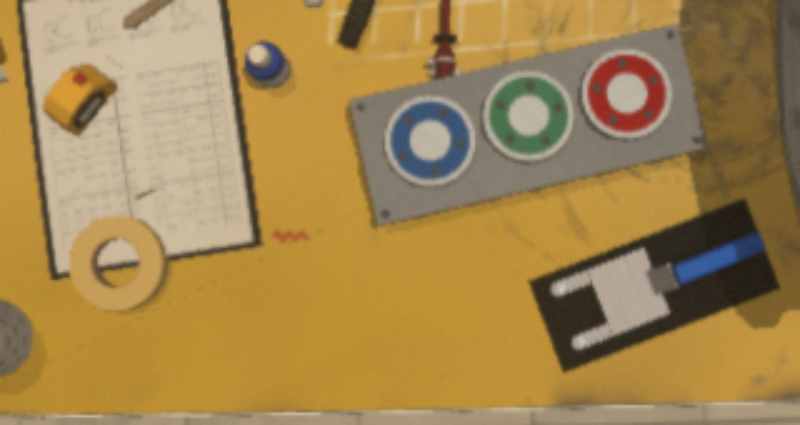

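View pics/final_scene.png

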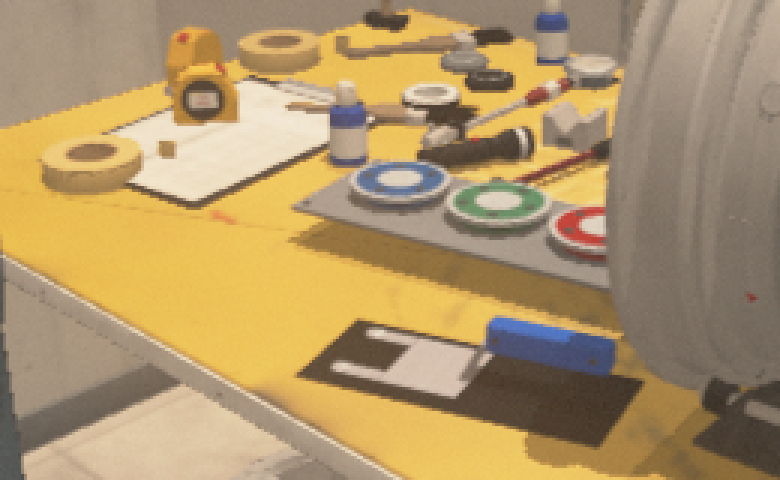

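View pics/rel_w.png

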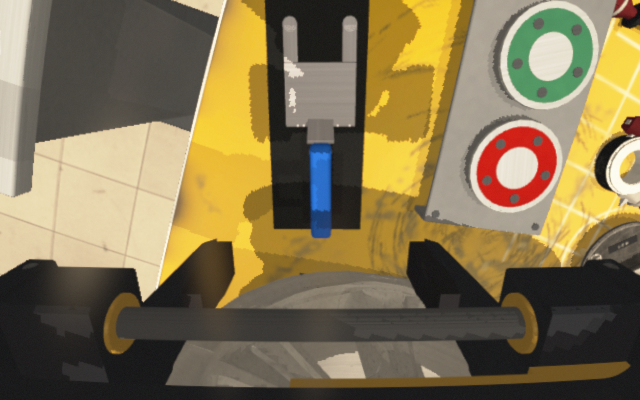

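All three covers are on their spots, the lifter is on its mat and the bottle hasn't moved. Handing in.

```bash
python3 - <<'E'
from h import *
print(r.sign_off(), r.read_time())
E
```

```text
the job is handed in; nothing more can be done
the job is handed in; nothing more can be done
```

The job is done and handed in: all three covers lie flat on the spots of their own colour, and the lifter is back on its mat and released. It took about 79 s of the 210 s.

- **Blue cover:** I found it with the wrist camera's depth image, 70 mm in under the riser. I slid the fork under it from the front and raised it a few millimetres, then drew it out clear of the riser and set it down on the bench. So it came out on the fork rather than being pushed along the bench. I then re-seated the fork, lifted it and placed it.
- **Green and red covers:** I slid the fork under each, lifted it and placed it the same way. The fingers touched only the lifter's handle.

**Last checks (top camera):**
- **Centring:** the cover centres were within about 1 mm of where the same camera had seen the spots. The wrist camera puts points about 2 mm away from the top camera, so true centring is good to about 2–3 mm.
- **Lifter:** it lies about parallel to the mat. Measured angles differed from the mat's by 1–1.6°, and its blade is about 3 mm off the mat's centre line.
- **Ink bottle:** the area seen as the bottle was within about 2 mm of its starting place. The detector's single-point reading was about 10 mm off its first reading. I put that down to detector error, because the pictures show no change.
- **Knocked covers:** I saw no cover knocked aside during the run.

No move stopped on its contact-force limit. I could not check the scene after hand-in.

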